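# Bring the amber cup under the filling nozzle

## Robot

A 6-joint arm with a two-finger parallel gripper is mounted at the origin on the work surface. World frame = base frame: x ahead of the robot, y to its left, z up, the work surface at z = 0. Lengths are in m, angles in rad, forces in N, time in s.
With the tool pointing down it reaches from about 0.275 to 0.975 m from the base axis. Payload 8.4 kg.
Tool frame: the origin (TCP) lies midway between the tips of the shut fingers; the grasp point (between the pads) lies 19 mm behind it; z points along the fingers, x is the direction in which the jaws open and shut, and the axes are right-handed (so a half turn about z gives the same grasp; the last joint's range is limited). The gripper opens to 92 mm and grips with 3 to 60 N. Pads are 20 mm wide; open, the fingers measure 128 mm over their backs; the gripper's body (75 mm by 189 mm) begins 69 mm behind the grasp point.
Start: joints at [-1.255, 0.353, 1.633, -0, 1.155, -0.002], TCP at [0.195, -0.594, 0.215] pointing down, gripper open.
Joint ranges: [-2.63, 2.63], [-0.92, 2.1], [0.06, 2.66], [-1.3, 4.44], [0, 2.69], [-3.02, 3.02]. Speed limits (rad/s): [2.22, 2.22, 2.79, 3.14, 3.14, 3.14].

## Interface

Orientations are given as a unit quaternion [x, y, z, w].
In Python, from workcell import r gives the robot as it stands.
- The arm moves only by the shell command python3 -m creep 'ROWS'. ROWS is JSON, a list of rows, each a list of 5 numbers: the shift along the tool's x, y, z in mm, then the turn about the tool's z in degrees, then the opening, from 0 (shut) to 1 (fully open). A call has 1 to 10 rows; each row is the pose to reach, as a shift and turn from the pose measured when the call began, along the tool's axes at that moment; what a row does not reach only later rows make up. A row lasts 1/8 s, in which the tool goes at most 62.5 mm and 10.7 degrees, less where a joint would pass 70% of its speed; a pose out of reach is approached as far as the arm can. A call with a gripper value outside its range is refused whole. The fingers move at their own pace and stop on an object; the grip force is fixed at half the most. Time passes only in rows, so rows that repeat a pose let the fingers close. It gives the time, the measured TCP pose, the force and the opening at its end, in the units of the state.
- r.state(): the state, without advancing time (a new reading comes with each control period).
- r.read_camera(name): name is "scene" or "top" or "wrist"; returns (picture, depth): 400x640x3 uint8, red, green, blue; 400x640 float32, m along the optical axis (not along the pixel's ray), 0 where there is no reading.
- r.get_calibration(name): a dict with "intrinsics" (3x3 intrinsics, pixels), "R" (3x3) and "t" (3): a world point X has camera coordinates R X + t. Camera axes: x right, y down, z forward; pixel columns grow to the right and rows downward; lengths in m; the calibration is good to about 2 mm. A picture is of the moment at which its call begins: read the wrist's pose just before it. get_calibration takes no time and is no camera call; for the wrist camera it gives the pose at the moment of the call.
- r.sign_off(): hands the job in, once; it reports no verdict.
The state is a dict: "time_s": time; "qpos": joint angles; "joint_vel": joint speeds; "joint_torque": joint torques, N m; "tool_pos": TCP position; "eef_rot": TCP orientation; "wrist_force": force on the tool from outside, world axes, zero at the start; "wrist_torque": the same for the moment, N m; "gripper_width": finger opening in m.
Only numpy, scipy, OpenCV 4.12 (cv2) and the standard library are available. Lean on these libraries where they do the work, as an engineer would, in place of code of your own. Each camera call takes 0.05 s, during which the arm holds its last target. There are 200 camera calls.

## Task

Push the carousel round (its upright pegs are there to be pushed with a finger) until the amber cup stands centred at the filling place (on the line from the carousel's hub to the filling arm's post, by the orange mark), and only then push the red filling arm in over it, all the way to its stop, so that the nozzle is above the middle of the amber cup. Do not touch or lift the cups, which stay standing in their nests, and leave everything else on the bench where it is.

Things in the scene. Friction and masses are not known exactly. Their poses are not given: they have to be found in the camera images.
- carousel (a joint): turning angle of the carousel from its start (reads 0 at the start) in rad, anticlockwise seen from above positive. It turns freely either way by more than half a turn, about the vertical axis through the hub, and its stiff bearing holds it where it is left (about 1 to 2 N at a peg turns it)
- hub (a point): top centre of the carousel's steel hub, on the turning axis, 65 mm above the bench. The carousel is a white disc 190 mm across, its top 25 mm above the bench, with four square grey nests 62 mm from the axis and, half-way between the nests, four level steel spokes that reach past the disc, each with an upright peg at its end
- peg1 (a point): centre of the blue ball (16 mm across) on top of one of the four upright pegs that turn with the carousel, 87 mm above the bench, 120 mm from the axis; below the ball a steel rod 10 mm thick, clear down to its spoke (36 mm above the bench). Pegs 1 to 4 follow anticlockwise, 90 degrees apart
- peg2 (a point): centre of the blue ball (16 mm across) on top of one of the four upright pegs that turn with the carousel, 87 mm above the bench, 120 mm from the axis; below the ball a steel rod 10 mm thick, clear down to its spoke (36 mm above the bench). Pegs 1 to 4 follow anticlockwise, 90 degrees apart
- peg3 (a point): centre of the blue ball (16 mm across) on top of one of the four upright pegs that turn with the carousel, 87 mm above the bench, 120 mm from the axis; below the ball a steel rod 10 mm thick, clear down to its spoke (36 mm above the bench). Pegs 1 to 4 follow anticlockwise, 90 degrees apart
- peg4 (a point): centre of the blue ball (16 mm across) on top of one of the four upright pegs that turn with the carousel, 87 mm above the bench, 120 mm from the axis; below the ball a steel rod 10 mm thick, clear down to its spoke (36 mm above the bench). Pegs 1 to 4 follow anticlockwise, 90 degrees apart
- fill_point (a point): the filling place: the fixed point 62 mm from the carousel's axis towards the filling arm's post, 88 mm above the bench, where the middle of the amber cup's mouth must come. The line from the axis to the post is marked by an orange bar on the grey base plate just outside the disc
- spout (a joint): swing of the red filling arm about its post in rad: 0 swung fully out, 1.4 at its stop, where the nozzle is exactly over the filling place. It grows as the arm turns clockwise seen from above; it starts between 0 and 0.25 and stays where it is left (about 1 N at the nozzle's end swings it)
- pivot (a point): the filling arm's swing axis at the height of the middle of the arm, 120 mm above the bench; the black-capped steel post is 180 mm from the carousel's axis and its cap (36 mm across) tops out 134 mm above the bench, the highest part of the station
- nozzle (a point): lower end of the steel nozzle at the free end of the red filling arm, 118 mm from the arm's swing axis, 98 mm above the bench (13 mm over the cups' rims). The arm is a level round red bar 18 mm thick, its middle 120 mm above the bench, that runs straight from the post to above the nozzle
- cup_white: the white porcelain cup, 44 mm across at the rim, 55 mm tall, open at the top; origin at the centre of its underside, which is 30 mm above the bench in its nest, so its rim is 85 mm above the bench. It stands loose in a nest 13 mm deep with a few mm of play
- cup_amber: the amber (brown) glass cup, 44 mm across at the rim, 55 mm tall, open at the top; origin at the centre of its underside, which is 30 mm above the bench in its nest, so its rim is 85 mm above the bench. It stands loose in a nest 13 mm deep with a few mm of play. This is the cup to be filled
- cup_clear: the clear colourless glass cup, 44 mm across at the rim, 55 mm tall, open at the top; origin at the centre of its underside, which is 30 mm above the bench in its nest, so its rim is 85 mm above the bench. It stands loose in a nest 13 mm deep with a few mm of play
- cup_green: the green glass cup, 44 mm across at the rim, 55 mm tall, open at the top; origin at the centre of its underside, which is 30 mm above the bench in its nest, so its rim is 85 mm above the bench. It stands loose in a nest 13 mm deep with a few mm of play
- bottle_green: green glass bottle with a white cap, 64 mm across, 170 mm tall, standing on the bench; origin under its centre; leave alone
- jar_brown: brown glass jar with a black lid, 56 mm across, 90 mm tall, standing on the bench; origin under its centre; leave alone
- beaker: empty clear glass beaker, 66 mm across, 85 mm tall, standing on the bench; origin under its centre; leave alone
- spatula: steel spoon with a wooden handle lying on the bench, about 190 mm long; origin near its middle; leave alone
- stopper: black rubber stopper, 32 mm across, 30 mm tall, standing on the bench; origin under its centre; leave alone
Mind the look-alikes: they are no part of the job. What is shaped like the cup_white but pink or yellow is not meant.

How it is judged:
On the way:
1. the amber cup stands still, centred at the filling place (within 10 mm), while the filling arm is still swung out (joint below 0.5 rad) (horizontal distance between cup_amber and fill_point below 0.01 m and value of joint spout below 0.5 rad and velocity of joint carousel between -0.05 and 0.05 rad/s), for 0.2 s.
At the end, for the whole second after the job is handed in: the filling arm is at its stop (within 0.06 rad), the amber cup's middle is within 12 mm, seen from above, of the nozzle and of the filling place, at rest, and all four cups stand upright in their nests (horizontal distance between cup_amber and nozzle below 0.012 m and horizontal distance between cup_amber and fill_point below 0.012 m and value of joint spout above 1.34 rad and linear speed of cup_amber below 0.02 m/s and height (world z) of each of cup_white, cup_amber, cup_clear, cup_green below 0.034 m and angle between each of cup_white, cup_amber, cup_clear, cup_green's own z axis and vertical below 0.1 rad); the robot touches nothing.
It fails at once if a cup was lifted out of its nest or tipped (height (world z) of any of cup_white, cup_amber, cup_clear, cup_green above 0.04 m or angle between any of cup_white, cup_amber, cup_clear, cup_green's own z axis and vertical above 0.3 rad).
It fails at once if a cup was pushed or gripped by the robot (over 1 N) (contact force between any of the fingers, the arm and cup_white above 1 N or contact force between any of the fingers, the arm and cup_amber above 1 N or contact force between any of the fingers, the arm and cup_clear above 1 N or contact force between any of the fingers, the arm and cup_green above 1 N).
It fails at once if something else on the bench was moved by over 20 mm (distance of any of bottle_green, jar_brown, beaker, spatula, stopper from where it was at the start of the episode above 0.02 m).
It also fails if it takes over 72 s, if anything falls off the work surface, if the arm or the gripper's body presses on something with over 40 N, if the wrist force passes 120 N, or if a joint passes its speed limit or range.

## Working session

There is one attempt and no reset: what is moved stays moved. The work goes in short steps, Python scripts to look and compute and a shell command to move; the robot and the scene stay as the last step left them, time stands still between calls to the robot, and variables do not carry over. Pictures are saved under pics/ and viewed, about 8 in all and at most 12, crops included, and the job is handed in when it is done.

```bash
ls; mkdir -p pics
python3 - <<'E'
from workcell import r
import cv2,numpy as np
for n in("scene","top"):
    p,d=r.read_camera(n);cv2.imwrite(f"pics/{n}0.png",p[:,:,::-1]);np.savez(f"{n}0.npz",p=p,d=d)
    c=r.get_calibration(n);print(n,c)
s=r.state();print(s)
E
```

```text
pics
scene {'intrinsics': array([[384.82967245,   0.        , 316.98321697],
       [  0.        , 384.82967245, 195.7074867 ],
       [  0.        ,   0.        ,   1.        ]]), 'R': array([[ 0.46276924,  0.88646307,  0.0052779 ],
       [ 0.70862876, -0.36634226, -0.60302457],
       [-0.53262549,  0.28280129, -0.79770516]]), 't': array([-0.23184435, -0.29007027,  1.29833691])}
top {'intrinsics': array([[395.97741924,   0.        , 312.66663056],
       [  0.        , 395.97741924, 196.2044565 ],
       [  0.        ,   0.        ,   1.        ]]), 'R': array([[-0.01519996, -0.99954534, -0.02603985],
       [-0.98615827,  0.0192866 , -0.16468117],
       [ 0.16510851,  0.02317627, -0.98600306]]), 't': array([0.02680335, 0.49421378, 1.05838825])}
{'time_s': 0.1, 'qpos': array([-1.25537879e+00,  3.53581802e-01,  1.63402821e+00,  2.01204617e-05,
        1.15522405e+00, -2.40672151e-03]), 'joint_vel': array([ 0.0006259 , -0.00101833, -0.00216913, -0.000653  , -0.00190121,
       -0.00022105]), 'joint_torque': array([-3.03136426e-05, -5.94905484e+01, -3.34931338e+01,  6.97868038e-02,
        1.84516457e-02, -1.62503773e-05]), 'tool_pos': array([ 0.19517932, -0.59328156,  0.21395046]), 'eef_rot': array([ 8.10090210e-01, -5.86304926e-01, -4.96536437e-04, -3.72568998e-04]), 'wrist_force': array([0.91086321, 0.16444844, 0.00876299]), 'wrist_torque': array([ 0.00772435, -0.02026907, -0.0090149 ]), 'gripper_width': 0.09197250653312107}
```

View pics/top0.png

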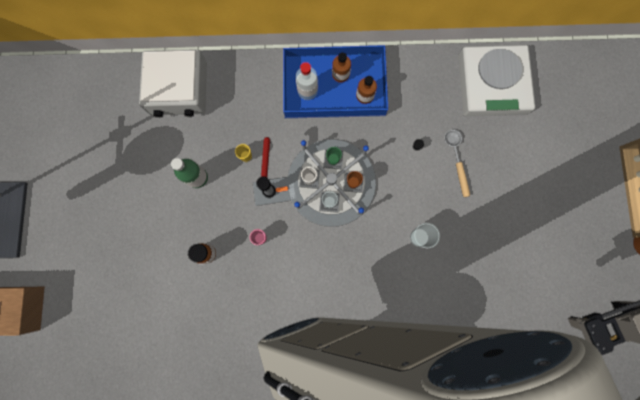

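View pics/scene0.png

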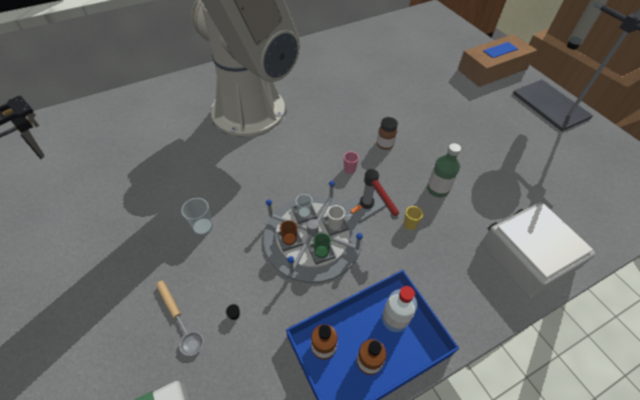

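Top view: the carousel hub is near (331,180), with blue balls at about (303,143), (365,148), (361,211) and (295,205). The cups are amber (355,180), green (334,157), white (309,174) and clear (329,201). The post cap is at (266,187) with the red arm running up to (267,140). Pink (258,237) and yellow (243,152) are the look-alikes. The other brown things are the jar (201,253) and the tray bottles. Only (355,180) is an amber cup in a nest.

```bash
cat > h.py <<'E'
from workcell import r
import cv2,numpy as np
def ray(c,u,v,z):
    K,R,t=c["intrinsics"],c["R"],c["t"]
    o=-R.T@t; d=R.T@np.linalg.solve(K,[u,v,1.]); return (o+d*(z-o[2])/d[2])
def blobs(m,lo=6,box=None):
    n,l,s,ce=cv2.connectedComponentsWithStats(m.astype(np.uint8))
    return [(ce[i],s[i,4]) for i in range(1,n) if s[i,4]>=lo and (box is None or (box[0]<ce[i][0]<box[2] and box[1]<ce[i][1]<box[3]))]
def hsv(p): return [x.astype(int) for x in cv2.split(cv2.cvtColor(p,cv2.COLOR_RGB2HSV))]
def measure(n,box,p=None):
    if p is None: p,_=r.read_camera(n)
    c=r.get_calibration(n);h,s,v=hsv(p);out={}
    M={"blue":((abs(h-112)<12)&(s>120)&(v>50),.087),"red":(((h<5)|(h>174))&(s>150)&(v>60),.12),
       "black":((v<45)&(s<120),.134),"amber":((h>5)&(h<17)&(s>120)&(v>40),.085),"orange":((h>5)&(h<17)&(s>170)&(v>150),.012)}
    for k,(m,z) in M.items():
        out[k]=[(ray(c,*q,z).round(4)[:2],q.round(1),a) for q,a in blobs(m,4,box)]
    return p,out
E
python3 - <<'E'
from h import *
for n,b in(("top",(240,125,385,225)),("scene",(255,160,420,270))):
    p=np.load(n+"0.npz")["p"];_,o=measure(n,b,p)
    print(n)
    for k in o:
        for e in o[k]:print(k,*e)
a=np.load("top0.npz")["p"][120:240,230:390,::-1];b=np.load("scene0.npz")["p"][160:280,250:410,::-1]
cv2.imwrite("pics/crop0.png",cv2.resize(np.hstack([a,b]),None,fx=2.5,fy=2.5,interpolation=cv2.INTER_CUBIC))
E
```

```text
top
blue [0.635  0.0411] [303.1 142.8] 18
blue [ 0.6167 -0.1267] [365.1 147.9] 22
blue [0.4664 0.0595] [296.8 204.2] 19
blue [ 0.4476 -0.1093] [360.8 210. ] 23
red [0.5889 0.1398] [265.1 156.8] 202
black [0.5097 0.1371] [265.2 185.3] 184
amber [ 0.5314 -0.0943] [354.  179.1] 192
amber [0.509  0.1013] [281.2 188.8] 53
orange [0.5234 0.1075] [281.6 188.6] 28
scene
blue [0.4674 0.0597] [331.6 182.9] 17
blue [ 0.4483 -0.1099] [268.3 201.9] 20
blue [0.6362 0.0399] [359.  235.7] 24
blue [ 0.618  -0.1297] [290.1 259.4] 27
red [0.5883 0.1395] [385.2 197.1] 158
black [0.529  0.1283] [368.8 178.2] 88
black [0.5945 0.0781] [365.6 205.1] 37
amber [0.5649 0.0749] [356.  208.5] 45
amber [ 0.5498 -0.102 ] [288.5 232. ] 296
```

View pics/crop0.png

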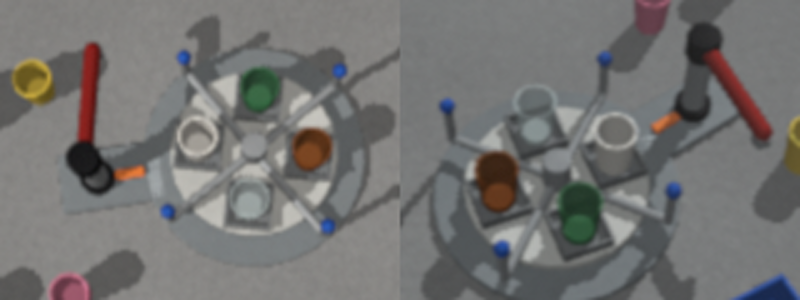

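The crop confirms it: the amber cup is in the nest opposite the post. Hub ≈ (0.542, −0.0345), all pegs at radius 0.12, and both views agree to 2 mm. The post direction is about 98° and the amber nest is at −96°, so it needs about −166° (clockwise). I'll loosely straddle the peg at −51° and carry it round the near side.

```bash
python3 -m creep '[[-310,-546,0,-111,0.5],[-310,-546,0,-111,0.5],[-310,-546,0,-111,0.5],[-310,-546,0,-111,0.5],[-310,-546,0,-111,0.5],[-310,-546,0,-111,0.5],[-310,-546,0,-111,0.5],[-310,-546,0,-111,0.5],[-310,-546,0,-111,0.5],[-310,-546,0,-111,0.5]]'
cat >> h.py <<'E'
HUB=np.array([.542,-.0345])
def toolgoto(x,y,z,yaw):
    from scipy.spatial.transform import Rotation as Ro
    s=r.state();R=Ro.from_quat(s["eef_rot"]).as_matrix()
    d=R.T@(np.array([x,y,z])-s["tool_pos"]); y0=np.degrees(np.arctan2(R[1,0],R[0,0]))
    rel=s["tool_pos"][:2]-HUB
    print("t",s["time_s"],"pos",s["tool_pos"].round(4),"yaw",y0.round(1),"polar",np.hypot(*rel).round(4),np.degrees(np.arctan2(rel[1],rel[0])).round(1),"F",s["wrist_force"].round(1),"w",s["gripper_width"].round(3),"q6",s["qpos"][5].round(2))
    print("shift mm",(d*1000).round(1),"turn",round((y0-yaw+180)%360-180,1))
E
python3 -c "
from h import *
toolgoto(.6175,-.1285,.13,39)"
```

```text
time_s: 1.35
tool_pos: [0.6159, -0.1287, 0.2141]
eef_rot: [0.951, 0.309, -0.0, -0.001]
wrist_force: [1.3, -0.7, 0.2]
gripper_width: 0.046Traceback (most recent call last):
  File "<string>", line 3, in <module>
    toolgoto(.6175,-.1285,.13,39)
    ~~~~~~~~^^^^^^^^^^^^^^^^^^^^^
  File "h.py", line 24, in toolgoto
    print("t",s["time_s"],"pos",s["tool_pos"].round(4),"yaw",y0.round(1),"polar",np.hypot(*rel).round(4),np.degrees(np.arctan2(rel[1],rel[0])).round(1),"F",s["wrist_force"].round(1),"w",s["gripper_width"].round(3),"q6",s["qpos"][5].round(2))
                                                                                                                                                                                          ^^^^^^^^^^^^^^^^^^^^^^^^
AttributeError: 'float' object has no attribute 'round'
```

```bash
sed -i 's/s\["gripper_width"\].round(3)/round(s["gripper_width"],3)/' h.py
python3 - <<'E'
from h import *
toolgoto(.6175,-.1285,.055,39)
c=r.get_calibration("wrist");p,d=r.read_camera("wrist")
h,s,v=hsv(p);m=(abs(h-112)<12)&(s>120)&(v>50)
for q,a in blobs(m,30):print(q.round(0),a,ray(c,*q,.087)[:2].round(4))
cv2.imwrite("pics/w1.png",p[:,:,::-1])
E
```

```text
t 1.35 pos [ 0.6159 -0.1287  0.2141] yaw 36.0 polar 0.1197 -51.9 F [ 1.3 -0.7  0.2] w 0.046 q6 -0.84
shift mm [  1.4   1.  159.1] turn -3.0
[447.  66.] 142 [0.637  0.0434]
[199.  81.] 158 [ 0.4505 -0.1084]
[505. 193.] 18193 [ 0.7727 -0.0127]
[329. 194.] 106 [ 0.6198 -0.1256]
[532. 297.] 187 [ 0.8929 -0.0847]
```

View pics/w1.png

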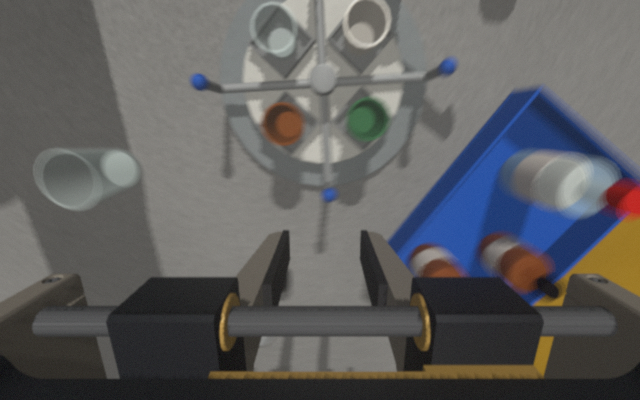

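The wrist view shows the peg's ball at (329,194), lined up between the open fingers, with the amber cup at (283,123) and green at (367,118). The wrist estimate, (0.619, −0.126), agrees within 3 mm. Descending.

```bash
python3 -m creep '[[2,1,50,-3,0.5],[2,1,100,-3,0.5],[2,1,130,-3,0.5],[2,1,157,-3,0.5],[2,1,157,-3,0.5]]'
python3 -c "
from h import *
toolgoto(.6175,-.1285,.055,39)"
```

```text
time_s: 2.02
tool_pos: [0.621, -0.1221, 0.0549]
eef_rot: [0.941, 0.339, -0.0, -0.003]
wrist_force: [-0.9, -0.8, 0.0]
gripper_width: 0.0459
t 2.025 pos [ 0.621  -0.1221  0.0549] yaw 39.6 polar 0.118 -48.0 F [-0.9 -0.8  0. ] w 0.046 q6 -0.89
shift mm [-6.7  2.7 -0.2] turn 0.6
```

```bash
python3 -m creep '[[-7,2,0,-1,0.3],[-17,1,0,3,0.3],[-25,-1,0,10,0.3],[-37,-4,0,16,0.3],[-49,-9,0,22,0.3],[-60,-15,0,28,0.3],[-71,-23,0,34,0.3],[-80,-31,0,40,0.3],[-89,-40,0,46,0.3],[-89,-40,0,46,0.3]]'
python3 - <<'E'
from h import *
toolgoto(.6175,-.1285,.055,39)
p,o=measure("scene",(240,150,420,290));cv2.imwrite("pics/s2.png",p[:,:,::-1])
for e in o["blue"]:
    d=e[0]-HUB;print(e,np.hypot(*d).round(3),np.degrees(np.arctan2(d[1],d[0])).round(1))
E
```

```text
time_s: 3.28
tool_pos: [0.5268, -0.1485, 0.0562]
eef_rot: [0.998, -0.055, -0.0, -0.002]
wrist_force: [0.6, -0.0, -0.1]
gripper_width: 0.0277
t 3.275 pos [ 0.5268 -0.1485  0.0562] yaw -6.4 polar 0.1151 -97.6 F [ 0.6 -0.  -0.1] w 0.028 q6 -0.17
shift mm [ 88.  -30.    1.3] turn -45.4
(array([ 0.4234, -0.0231]), array([295.4, 182.6]), np.int32(16)) 0.119 174.5
(array([0.5538, 0.0858]), array([357.5, 203.1]), np.int32(22)) 0.121 84.4
(array([ 0.662 , -0.0464]), array([332.1, 259.7]), np.int32(30)) 0.121 -5.7
```

```bash
python3 -m creep '[[-12,4,1,7,0.3],[-25,3,1,13,0.3],[-37,0,1,19,0.3],[-49,-5,1,25,0.3],[-60,-11,1,31,0.3],[-71,-18,1,37,0.3],[-80,-26,1,43,0.3],[-89,-35,1,49,0.3],[-97,-44,1,55,0.3],[-104,-55,1,61,0.3]]'
python3 - <<'E'
from h import *
toolgoto(.6175,-.1285,.055,39)
E
```

```text
time_s: 4.58
tool_pos: [0.431, -0.0826, 0.0561]
eef_rot: [0.832, -0.554, -0.001, -0.002]
wrist_force: [-0.5, -0.1, -0.1]
gripper_width: 0.0274
t 4.575 pos [ 0.431  -0.0826  0.0561] yaw -67.3 polar 0.121 -156.6 F [-0.5 -0.1 -0.1] w 0.027 q6 0.97
shift mm [ 114.3 -154.4    1.1] turn -106.3
```

```bash
python3 -m creep '[[-12,-2,1,5,0.3],[-25,-4,1,11,0.3],[-37,-7,1,17,0.3],[-49,-11,1,23,0.3],[-60,-17,1,29,0.3],[-71,-24,1,35,0.3],[-80,-32,1,41,0.3],[-89,-41,1,47,0.3],[-97,-50,1,53,0.3],[-97,-50,1,53,0.3]]'
python3 - <<'E'
from h import *
toolgoto(.6175,-.1285,.055,39)
for n,b in(("scene",(240,150,420,290)),("top",(270,125,385,225))):
    p,o=measure(n,b);cv2.imwrite(f"pics/{n}3.png",p[:,:,::-1])
    for k in("blue","amber"):
      for e in o[k]:
        d=e[0]-HUB;print(n,k,e,np.hypot(*d).round(3),np.degrees(np.arctan2(d[1],d[0])).round(1))
E
```

```text
time_s: 5.82
tool_pos: [0.4408, 0.0266, 0.0559]
eef_rot: [-0.499, 0.866, 0.001, 0.002]
wrist_force: [-0.2, 0.2, -0.1]
gripper_width: 0.0275
t 5.825 pos [0.4408 0.0266 0.0559] yaw -120.1 polar 0.1182 148.9 F [-0.2  0.2 -0.1] w 0.028 q6 2.15
shift mm [  45.6 -230.6    0.8] turn -159.1
scene blue (array([0.4376, 0.0232]), array([313.8, 180. ]), np.int32(19)) 0.119 151.1
scene blue (array([ 0.4843, -0.1395]), array([262.9, 217.1]), np.int32(21)) 0.12 -118.8
scene blue (array([0.6001, 0.07  ]), array([361.9, 219.3]), np.int32(24)) 0.12 60.9
scene blue (array([ 0.6476, -0.0931]), array([310.6, 263.2]), np.int32(31)) 0.121 -29.0
scene amber (array([0.5405, 0.0152]), array([330.1, 210.4]), np.int32(258)) 0.05 91.7
scene amber (array([0.565, 0.075]), array([356.1, 208.5]), np.int32(46)) 0.112 78.1
top blue (array([ 0.6458, -0.0922]), array([351.9, 137.8]), np.int32(19)) 0.119 -29.1
top blue (array([0.5993, 0.071 ]), array([292.2, 155.7]), np.int32(18)) 0.12 61.5
top blue (array([ 0.4838, -0.1391]), array([371.6, 196.2]), np.int32(21)) 0.12 -119.1
```

Run:
```python
from h import *
for n,b in(("top",(272,180,290,195)),("scene",(345,200,368,215))):
    c=r.get_calibration(n);p=np.load(n+"0.npz")["p"];h,s,v=hsv(p)
    m=(h>4)&(h<18)&(s>150)&(v>130)
    for q,a in blobs(m,4,b):
        for z in(.004,.012):
            d=ray(c,*q,z)[:2]-HUB;print(n,"bar",q.round(1),a,z,np.hypot(*d).round(3),np.degrees(np.arctan2(d[1],d[0])).round(1))
    g=(v<60)&(s<130)
    u=(263.6,182.8) if n=="top" else (371.6,176)
    d=ray(c,*u,.134)[:2]-HUB;print(n,"cap",np.hypot(*d).round(3),np.degrees(np.arctan2(d[1],d[0])).round(1))
a=np.load("top0.npz")["p"][130:205,235:300,::-1];b=np.load("scene0.npz")["p"][160:235,345:410,::-1]
cv2.imwrite("pics/crop1.png",cv2.resize(np.hstack([a,b]),None,fx=6,fy=6,interpolation=cv2.INTER_NEAREST))
```

```text
top bar [281.2 188.8] 39 0.004 0.145 97.0
top bar [281.2 188.8] 39 0.012 0.145 97.7
top cap 0.178 98.3
scene bar [355.7 208.7] 29 0.004 0.146 98.9
scene bar [355.7 208.7] 29 0.012 0.142 97.3
scene cap 0.173 95.2
```

View pics/crop1.png

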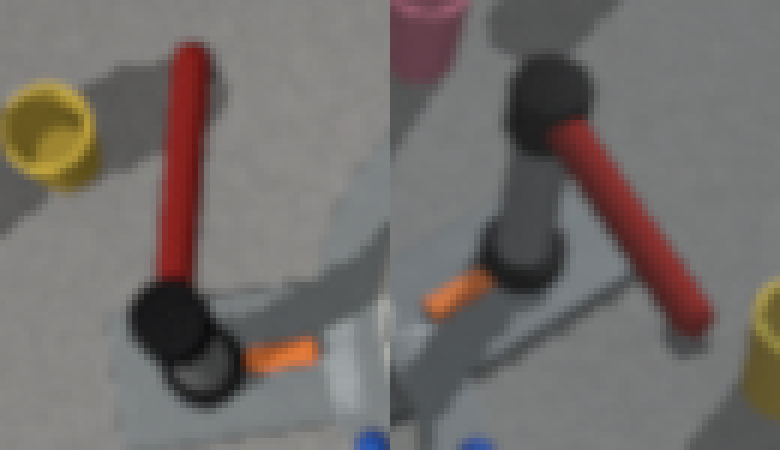

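The post direction is 98° ± 1° from the bar and the cap. Pegs are at 61° and 151°, so the amber nest is at 106°. Another −8° is needed.

```bash
python3 -m creep '[[-6,1,1,2,0.3],[-12,1,1,5,0.3],[-17,1,1,8,0.3],[-17,1,1,8,0.3],[-17,1,1,8,0.3]]'
python3 - <<'E'
from h import *
toolgoto(.6175,-.1285,.055,39)
for n,b in(("scene",(240,150,420,290)),("top",(270,125,385,225))):
    p,o=measure(n,b);cv2.imwrite(f"pics/{n}4.png",p[:,:,::-1])
    for k in("blue","amber"):
      for e in o[k]:
        d=e[0]-HUB;print(n,k,e,np.hypot(*d).round(3),np.degrees(np.arctan2(d[1],d[0])).round(1))
E
```

```text
time_s: 6.55
tool_pos: [0.4475, 0.041, 0.0549]
eef_rot: [-0.439, 0.899, 0.001, 0.002]
wrist_force: [0.1, 0.0, 1.2]
gripper_width: 0.0274
t 6.55 pos [0.4475 0.041  0.0549] yaw -128.0 polar 0.1209 141.4 F [0.1 0.  1.2] w 0.027 q6 2.31
shift mm [  29.1 -238.2   -0.5] turn -167.0
scene blue (array([0.4446, 0.0344]), array([318.8, 180.3]), np.int32(19)) 0.119 144.7
scene blue (array([ 0.4723, -0.1325]), array([263.6, 212.4]), np.int32(20)) 0.12 -125.4
scene blue (array([0.6122, 0.0619]), array([361.7, 224.4]), np.int32(23)) 0.119 53.9
scene blue (array([ 0.64  , -0.1053]), array([304.2, 262.8]), np.int32(29)) 0.121 -35.8
scene amber (array([0.5474, 0.017 ]), array([332.1, 212.2]), np.int32(262)) 0.052 84.0
scene amber (array([0.565 , 0.0753]), array([356.2, 208.4]), np.int32(47)) 0.112 78.2
top blue (array([ 0.6387, -0.1036]), array([356.2, 140.2]), np.int32(20)) 0.119 -35.5
top blue (array([0.6123, 0.0632]), array([295., 151.]), np.int32(21)) 0.12 54.3
top blue (array([ 0.4712, -0.1317]), array([369., 201.]), np.int32(21)) 0.12 -126.1
```

```bash
python3 -m creep '[[-3,0,0,1,0.3],[-3,0,0,1,0.3],[1,0,0,1,0.45],[1,0,0,1,0.45],[1,0,-40,1,0.45],[1,0,-100,1,0.45],[1,0,-160,1,0.45],[1,0,-160,1,0.45]]'
python3 - <<'E'
from h import *
toolgoto(.64,.20,.215,0)
c=r.get_calibration("wrist");p,d=r.read_camera("wrist");cv2.imwrite("pics/w5.png",p[:,:,::-1])
for n,b in(("scene",(240,150,420,290)),("top",(240,125,385,225))):
    p,o=measure(n,b);cv2.imwrite(f"pics/{n}5.png",p[:,:,::-1])
    for k in("blue","amber","red"):
      for e in o[k]:
        d=e[0]-HUB;print(n,k,e,np.hypot(*d).round(3),np.degrees(np.arctan2(d[1],d[0])).round(1))
E
```

```text
time_s: 7.65
tool_pos: [0.4496, 0.0398, 0.2193]
eef_rot: [-0.43, 0.903, -0.0, 0.006]
wrist_force: [-0.2, -0.5, -0.6]
gripper_width: 0.0415
t 7.65 pos [0.4496 0.0398 0.2193] yaw -129.0 polar 0.1186 141.2 F [-0.2 -0.5 -0.6] w 0.042 q6 2.33
shift mm [-244.3  -47.1    7.1] turn -129.0
scene blue (array([0.4472, 0.0375]), array([320.4, 180.6]), np.int32(16)) 0.119 142.8
scene blue (array([ 0.47  , -0.1308]), array([263.9, 211.4]), np.int32(23)) 0.12 -126.8
scene blue (array([0.6146, 0.0605]), array([361.7, 225.4]), np.int32(23)) 0.12 52.6
scene blue (array([ 0.6385, -0.1072]), array([303.1, 262.6]), np.int32(29)) 0.121 -37.0
scene amber (array([0.5489, 0.0169]), array([332.3, 212.6]), np.int32(259)) 0.052 82.4
scene amber (array([0.5649, 0.0752]), array([356.1, 208.4]), np.int32(46)) 0.112 78.2
scene red (array([0.5878, 0.1396]), array([385.2, 196.9]), np.int32(157)) 0.18 75.3
top blue (array([ 0.6371, -0.106 ]), array([357.1, 140.8]), np.int32(21)) 0.119 -36.9
top blue (array([ 0.4691, -0.1292]), array([368.1, 201.8]), np.int32(23)) 0.12 -127.6
top red (array([0.6387, 0.1363]), array([266.5, 138.5]), np.int32(8)) 0.196 60.5
```

View pics/w5.png

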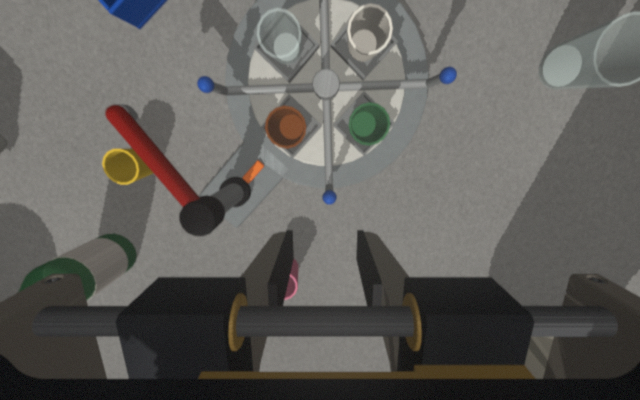

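Wrist view: hub (326,84), amber cup rim (285,124), post cap (202,215) with the bar (255,170) in line, and the red arm's free end at (116,113). I'll check the angles numerically from this view.

Run:
```python
from h import *
c=r.get_calibration("wrist")
hub=ray(c,326,82,.065)[:2];print("hub",hub)
for k,u,z in(("cap",(202,215),.134),("rim",(285,124),.085),("bar",(254,171),.01),("armtip",(117,113),.12)):
    P=ray(c,*u,z)[:2];d=P-hub;print(k,P.round(4),np.hypot(*d).round(4),np.degrees(np.arctan2(d[1],d[0])).round(1))
toolgoto(.60,.175,.16,0)
```

```text
hub [ 0.53704008 -0.03582504]
cap [0.514  0.1316] 0.169 97.8
rim [0.5306 0.0231] 0.0593 96.2
bar [0.5174 0.1035] 0.1407 98.0
armtip [0.6295 0.1293] 0.1892 60.8
t 7.8 pos [0.446  0.0395 0.2141] yaw -129.0 polar 0.1212 142.4 F [ 0.1 -1.1 -0.7] w 0.041 q6 2.33
shift mm [-202.   -34.5   54.8] turn -129.0
```

The post bar is at 98.0° and the pegs put the nest at 97.8°, so the cup is in place and at rest with the arm out. Next is the red arm. The pivot is ≈ (0.517, 0.143) and the arm points at about −3°. I'll go behind it (+y side) with the fingers shut.

```bash
python3 -m creep '[[-40,-8,0,-10,0],[-80,-15,0,-20,0],[-120,-22,0,-31,0],[-160,-28,0,-42,0],[-207,-33,0,-52,0],[-207,-33,0,-63,0],[-207,-33,0,-74,0],[-207,-33,0,-84,0],[-207,-33,0,-95,0],[-207,-33,0,-105,0]]'
python3 -m creep '[[0,0,0,-10,0],[0,0,0,-21,0],[0,0,0,-21,0],[0,0,0,-21,0]]'
python3 - <<'E'
from h import *
toolgoto(.602,.180,.108,-3)
c=r.get_calibration("wrist");p,d=r.read_camera("wrist");cv2.imwrite("pics/w6.png",p[:,:,::-1])
E
```

```text
time_s: 9.05
tool_pos: [0.6008, 0.1793, 0.2121]
eef_rot: [0.979, -0.205, -0.002, -0.001]
wrist_force: [-0.5, 0.1, -0.7]
gripper_width: 0.0006
time_s: 9.55
tool_pos: [0.6003, 0.1791, 0.2109]
eef_rot: [1.0, -0.025, -0.002, -0.001]
wrist_force: [0.4, 0.1, 0.5]
gripper_width: 0.0006
t 9.55 pos [0.6003 0.1791 0.2109] yaw -2.9 polar 0.2214 74.7 F [0.4 0.1 0.5] w 0.001 q6 0.33
shift mm [  2.2  -0.8 102.9] turn 0.1
```

View pics/w6.png

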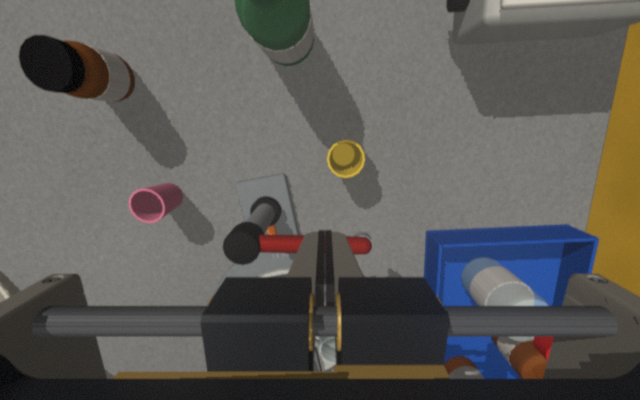

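Run:
```python
from h import *
c=r.get_calibration("wrist")
for k,u,z in(("cap",(243,242),.134),("arm",(355,245),.12),("arm2",(285,244),.12),("yellow",(346,157),.055)):
    print(k,ray(c,*u,z)[:2].round(4))
toolgoto(.602,.180,.108,-3)
```

```text
cap [0.5224 0.1498]
arm [0.6293 0.135 ]
arm2 [0.5594 0.1396]
yellow [0.6273 0.2152]
t 9.6 pos [0.6004 0.1791 0.2112] yaw -2.9 polar 0.2215 74.7 F [0.3 0.7 0.4] w 0.0 q6 0.33
shift mm [  2.   -0.7 103.2] turn 0.1
```

```bash
python3 -m creep '[[2,0,40,0,0],[2,0,80,0,0],[2,0,103,0,0],[2,0,103,0,0]]'
python3 -m creep '[[2,21,0,0,0],[4,33,0,8,0],[4,44,0,16,0],[3,56,0,24,0],[0,67,0,32,0],[-5,78,0,40,0],[-11,88,0,48,0],[-18,97,0,56,0],[-27,105,0,64,0],[-27,105,0,64,0]]'
python3 - <<'E'
from h import *
toolgoto(.602,.180,.108,-3)
for n,b in(("scene",(240,150,420,290)),("top",(240,125,385,225))):
    p,o=measure(n,b);cv2.imwrite(f"pics/{n}7.png",p[:,:,::-1])
    for k in("blue","red"):
      for e in o[k]:
        d=e[0]-HUB;print(n,k,e,np.hypot(*d).round(3),np.degrees(np.arctan2(d[1],d[0])).round(1))
E
```

```text
time_s: 10.1
tool_pos: [0.6005, 0.1789, 0.1063]
eef_rot: [1.0, -0.026, -0.004, -0.0]
wrist_force: [-0.5, 0.6, 0.7]
gripper_width: 0.0004
time_s: 11.35
tool_pos: [0.5684, 0.0742, 0.1078]
eef_rot: [0.834, -0.552, -0.003, 0.001]
wrist_force: [-0.3, 0.6, -0.1]
gripper_width: 0.0007
t 11.35 pos [0.5684 0.0742 0.1078] yaw -67.0 polar 0.1118 76.3 F [-0.3  0.6 -0.1] w 0.001 q6 1.29
shift mm [-84.3 -72.3  -0.3] turn -64.0
scene blue (array([0.4472, 0.0375]), array([320.4, 180.6]), np.int32(16)) 0.119 142.8
scene blue (array([ 0.4694, -0.1306]), array([263.9, 211.2]), np.int32(23)) 0.12 -127.1
scene blue (array([0.6148, 0.0607]), array([361.8, 225.4]), np.int32(23)) 0.12 52.6
scene blue (array([ 0.6393, -0.1079]), array([303., 263.]), np.int32(23)) 0.122 -37.0
top blue (array([ 0.6368, -0.1067]), array([357.4, 140.9]), np.int32(19)) 0.119 -37.3
top blue (array([ 0.4691, -0.1292]), array([368.1, 201.8]), np.int32(23)) 0.12 -127.6
```

```bash
python3 -m creep '[[1,6,0,4,0],[2,12,0,8,0],[2,17,0,12,0],[2,20,0,14,0],[2,20,0,14,0]]'
python3 -m creep '[[0,2,0,0,0],[0,4,0,0,0],[0,4,0,0,0]]'
```

```text
time_s: 12.08
tool_pos: [0.5515, 0.0653, 0.1078]
eef_rot: [0.762, -0.648, -0.003, 0.001]
wrist_force: [0.5, -0.1, -0.1]
gripper_width: 0.0005
time_s: 12.45
tool_pos: [0.5476, 0.0646, 0.1078]
eef_rot: [0.762, -0.648, -0.003, 0.001]
wrist_force: [1.8, -0.4, -1.2]
gripper_width: 0.0003
```

```bash
python3 -m creep '[[0,1,0,0,0],[0,3,0,0,0],[0,3,0,0,0],[0,3,0,0,0]]'
python3 -m creep '[[0,2,0,0,0],[0,4,0,0,0],[0,4,0,0,0],[0,4,0,0,0]]'
```

```text
time_s: 12.95
tool_pos: [0.5473, 0.0645, 0.1082]
eef_rot: [0.762, -0.648, -0.001, -0.001]
wrist_force: [10.5, 1.0, -7.5]
gripper_width: 0.0005
time_s: 13.45
tool_pos: [0.5472, 0.0645, 0.1086]
eef_rot: [0.762, -0.648, 0.002, -0.004]
wrist_force: [15.2, 1.2, -11.5]
gripper_width: 0.0004
```

The force rises to 15 N with no advance, so the arm is at its stop. Backing off and rising.

```bash
python3 -m creep '[[0,-6,0,0,0],[0,-20,0,0,0],[0,-25,0,0,0],[0,-25,-50,0,0],[0,-25,-100,0,0],[0,-25,-100,0,0],[0,-25,-100,0,0]]'
python3 - <<'E'
from h import *
toolgoto(.6,.2,.2,-81)
c=r.get_calibration("wrist");w,d=r.read_camera("wrist");t=r.read_camera("top")[0];s=r.read_camera("scene")[0]
cv2.imwrite("pics/w8.png",w[:,:,::-1])
cr=lambda a:cv2.resize(np.ascontiguousarray(a[:,:,::-1]),(400,300),interpolation=cv2.INTER_CUBIC)
cv2.imwrite("pics/end.png",np.vstack([cv2.resize(w[:,:,::-1],(480,300)),cv2.resize(np.hstack([cr(t[120:240,230:390]),cr(s[160:280,250:410])]),(480,180))]))
for n,b,p in(("scene",(240,150,420,290),s),("top",(240,125,385,225),t)):
    _,o=measure(n,b,p)
    for k in("blue","red"):
      for e in o[k]:
        d=e[0]-HUB;print(n,k,e,np.degrees(np.arctan2(d[1],d[0])).round(1))
E
```

```text
time_s: 14.32
tool_pos: [0.5707, 0.0682, 0.2082]
eef_rot: [0.762, -0.648, 0.001, -0.003]
wrist_force: [-0.4, -0.1, -0.6]
gripper_width: 0.0002
t 14.325 pos [0.5707 0.0682 0.2082] yaw -80.7 polar 0.1066 74.4 F [-0.4 -0.1 -0.6] w 0.0 q6 1.52
shift mm [-125.3  -50.1    8.8] turn 0.3
scene blue (array([0.4472, 0.0375]), array([320.4, 180.6]), np.int32(16)) 142.8
scene blue (array([ 0.4694, -0.1306]), array([263.9, 211.2]), np.int32(23)) -127.1
scene blue (array([0.6146, 0.0605]), array([361.7, 225.4]), np.int32(23)) 52.6
scene blue (array([ 0.6385, -0.1072]), array([303.1, 262.6]), np.int32(29)) -37.0
scene red (array([0.5295, 0.0596]), array([344.3, 192. ]), np.int32(128)) 97.6
top blue (array([ 0.6371, -0.106 ]), array([357.1, 140.8]), np.int32(21)) -36.9
top blue (array([ 0.4691, -0.1292]), array([368.1, 201.8]), np.int32(23)) -127.6
```

View pics/end.png

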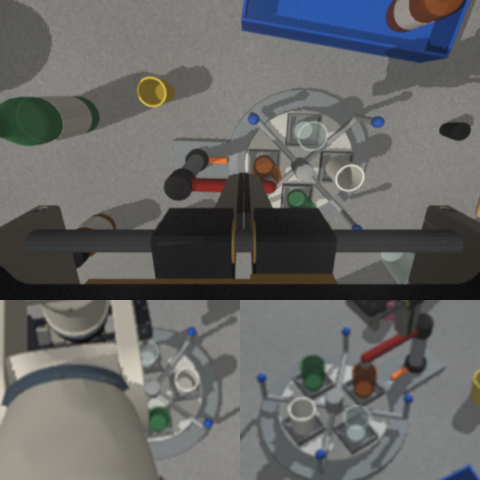

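The arm's red bar lies at 97.6° from the hub, the nest is at 97.8°, all four cups are upright, and the gripper is clear. Handing in.

```bash
python3 -c "
from workcell import r
print(r.sign_off())"
```

```text
the job is handed in; nothing more can be done
None
```

I turned the carousel about 166° clockwise with the fingers loosely round one peg, until the amber cup stood at the filling place. With the fingers shut, I then pushed the red filling arm in to its stop. I handed the job in at about 14.5 s; no verdict is reported.

**Last checks:**
- **Amber cup:** its nest is at 97.8° from the hub, against 98 ± 1° for the line to the post. The pegs read the same after the arm was pushed in. From the wrist camera, the cup's rim was at 96.2° and 59 mm from the hub before the arm swung in. That is 2–4 mm off the filling place.
- **Filling arm:** it stopped moving while the push rose to 15 N, and its red bar lies at 97.6° from the hub.
- **Cups and gripper:** all four cups look upright in their nests, and the gripper is about 0.1 m above the station, touching nothing.

**Disagreements:** the scene camera put the post cap at 95° and 173 mm from the hub. The top camera gave 98.3° and 178 mm, and the true distance is 180 mm. I relied on the orange bar and the top and wrist views. I checked the nozzle over the cup only from the angles and the final picture, not by measuring the nozzle's position.

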